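# Fold and secure the flap, then shut the potter's tool case

## Task

Close up the pale wooden tool case by pushing with the fingertips only: fold the upright inner flap down flat over the left compartment, turn the small brass button on the divider fully across over the flap's edge so that it keeps the flap down, and only then swing the open lid over and press it fully shut. Do not pinch, grip or lift anything, keep the case where it stands, and leave the things in it and around it undisturbed.

Things in the scene. Friction and masses are not known exactly. Their poses are not given: they have to be found in the camera images.
- case: Pale wooden tool case, brass corners, nearer than the brown box at the back. Loose, 2.6 kg. 190 mm deep along x (front with carrying handle at -95, lid hinge at +95), 300 wide along y (flap at +y), rim 85 high, walls 9. Origin: centre of underside, z up. A divider (y -16 to +6) parts the left half, under the flap, from the right, where two jars and two stamps stand below 75 mm.
- flap (a joint): Inner flap, 8 mm board, 166 mm along the case's x (centred), 132 wide; hinge line at y +134, z 74 mm of the case. 0 = flat over the left half, edge on the divider, upper face 79 mm over the table; 1.57 = upright, edge 205 mm up. Folds toward the case's -y. Starts 1.3 to 1.6. Stiff hinge (0.16 N m friction) stays where left; stops at 0 and 1.62.
- lid (a joint): Lid, framed cover 190 x 300 mm, 28 thick; hinge line at x +95, z 85 mm of the case (rear rim). 0 = shut, top face 113 mm over the table; starts 1.58 to 1.76 = upright or leaning back, top edge about 275 mm up. Swings shut toward the case's -x. Stiff hinge (0.48 N m friction) stays where left; stops at 0 and 1.80. The upright flap blocks it at about 1.3.
- button (a joint): Brass turn-button on the divider: an arm 12 mm wide, 40 long, on an upright pivot at x -5, y -8 mm of the case; its underside 82 mm, its top 96 mm over the table. 0 = the arm points to the case's front along the divider, clear of the flap; starts -0.5 to 0 (leaning over the right half). 1.57 = turned a quarter to the case's +y, lying across the folded flap's edge. Light friction (0.03 N m); stops at -0.6 and 1.57.
- button_tip (a point): Top of the free end of the turn-button's arm, 40 mm from its pivot.
- button_left: Left half of the thickness of the turn-button's arm (6 of 12 mm), its leading side as it turns over the flap. Origin on the pivot, 71 mm over the table; the arm runs along its -x, 11 to 25 mm above the origin.
- button_right: Right half of the thickness of the turn-button's arm (6 of 12 mm), the side to push on. Same origin and axes as button_left.
- flap_edge (a point): Middle of the flap's free edge, on the plain plywood face (outside when upright, upper when folded down). 132 mm from the hinge line.
- lid_edge (a point): Middle of the lid's front edge on its outer (top) face. 190 mm from the hinge line along the lid and 28 mm outward from it.
- flap_board: The plain plywood side of the flap, 5 mm thick: the left-hand, outer face when it stands upright, the upper face when it is folded down. Origin on the hinge line; its free edge lies toward its -y, its outer normal is its +z.
- flap_lining: The felt-covered other side of the flap, 3 mm thick, with a wooden rib, a rubber rib and a needle tool strapped flat to it (up to 17 mm thick with them). Same origin and axes as flap_board.
- lid_top: The lid's outer side: the 7 mm top panel and the outer part of the frame. Origin on the hinge line at the middle of its length; the front edge lies toward its -x, the outer (top) normal is its +z; the outer face lies at z = +28 mm.
- lid_lining: The lid's inner side: its felt lining and the rim that meets the case. Same origin and axes as lid_top.
- jar_green: Round glaze jar with a green cap, 49 mm wide, 64 mm tall, standing in the right compartment. Origin: centre of its underside. Leave alone.
- jar_black: Round glaze jar with a black cap, 49 mm wide, 64 mm tall, standing in the right compartment. Origin: centre of its underside. Leave alone.
- case_stamp_a: Turned wooden stamp, 26 mm wide, 60 mm tall, standing in the right compartment. Origin: centre of its underside. Leave alone.
- case_stamp_b: Turned wooden stamp, 26 mm wide, 60 mm tall, standing in the right compartment. Origin: centre of its underside. Leave alone.
- clay_ball: Ball of clay, 62 mm, on the table behind the case. Origin: centre of its underside. Leave alone.
- slip_trailer: Rubber slip bulb with an upright nozzle, 54 mm wide, 100 mm tall, on the table behind the case. Origin: centre of its underside. Leave alone.
- bisque_dish: Small pink bisque dish, 72 mm wide, 24 mm tall, on the table behind the case. Origin: centre of its underside. Leave alone.
- brush: Wide flat brush, 178x45x11 mm, lying to the right of the case. Origin: centre of its underside. Leave alone.
- tile_a: Glazed test tile, 55x38x7 mm, lying to the right of the case, nearer the robot. Origin: centre of its underside. Leave alone.
- tile_b: Glazed test tile, 55x38x7 mm, lying to the right of the case, farther from the robot. Origin: centre of its underside. Leave alone.

How it is judged:
On the way, in this order (a step that is already met when the one before it is completed fails the run):
1. the flap lies folded down while the lid still stands open (value of joint flap below 0.06 rad and value of joint lid above 1.2 rad), for 0.2 s.
2. the button is turned across the folded flap while the lid still stands open (all of step 1 and value of joint button above 1.35 rad), for 0.2 s.
3. the lid is shut over the secured flap (value of joint flap below 0.06 rad and value of joint button above 1.35 rad and value of joint lid below 0.035 rad), for 0.2 s.
At the end, for the whole second after the job is handed in: The flap lies flat (joint under 0.06 rad, 8 mm at its edge), the button lies across it (joint over 1.35 rad), the lid is shut (joint under 0.035 rad, under 7 mm at its front edge), the case stands level, at rest and within 25 mm of where it was, the jars and stamps in it still upright (all of step 3 and linear speed of case below 0.02 m/s and distance of case from where it was at the start of the episode below 0.025 m and angle between case's own z axis and vertical below 0.05 rad and angle between each of jar_green, jar_black, case_stamp_a, case_stamp_b's own z axis and vertical below 0.3 rad); the robot touches nothing.
It fails at once if the flap, the button or the lid was pinched between the fingers ((contact force between the fingers and flap_board above 4 N and contact force between the fingers and flap_lining above 4 N) or (contact force between the fingers and button_left above 4 N and contact force between the fingers and button_right above 4 N) or (contact force between the fingers and lid_top above 4 N and contact force between the fingers and lid_lining above 4 N)).
It fails at once if the case was shoved away, lifted or tipped (distance of case from where it was at the start of the episode above 0.025 m or height (world z) of case above 0.015 m or angle between case's own z axis and vertical above 0.12 rad).
It fails at once if something in the case was lifted or knocked over (height (world z) of any of jar_green, jar_black, case_stamp_a, case_stamp_b above 0.03 m or angle between any of jar_green, jar_black, case_stamp_a, case_stamp_b's own z axis and vertical above 0.5 rad).
It fails at once if something around the case was moved or lifted (distance of any of clay_ball, slip_trailer, bisque_dish, brush, tile_a, tile_b from where it was at the start of the episode above 0.025 m).
It also fails if it takes over 61 s, if anything falls off the work surface, if the arm or the gripper's body presses on something with over 40 N, if the wrist force passes 120 N, or if a joint passes its speed limit or range.

## Robot

A 6-joint arm with a two-finger parallel gripper is mounted at the origin on a cart in front of the work surface, level with it; the furniture and walls round the work are solid. World frame = base frame: x ahead of the robot, y to its left, z up, the work surface at z = 0. Lengths are in m, angles in rad, forces in N, time in s.
With the tool pointing down it reaches from about 0.425 to 1.125 m from the base axis. Payload 14.9 kg.
Tool frame: the origin (TCP) lies on the centre line of the jaws, within the pads' length; the fingertips stand 11 mm ahead of it and the grasp point (between the pads) lies 8 mm behind it; z points along the fingers, y is the line along which they close (so a half turn about z gives the same grasp; the last joint's range is limited). The gripper opens to 91 mm and grips with 3 to 60 N. Pads are 32 mm wide; open, the fingers measure 118 mm over their backs; the gripper's body (76 mm by 178 mm) begins 60 mm behind the grasp point.
Start: joints at [-1.335, 0.379, 1.734, -0, 1.028, -0.033], TCP at [0.186, -0.675, 0.225] pointing down, gripper open.
Joint ranges: [-2.77, 2.77], [-0.74, 2.19], [0, 2.66], [-1.06, 4.2], [0.31, 2.87], [-3.08, 3.08]. Speed limits (rad/s): [1.89, 1.89, 2.39, 3.14, 3.14, 3.14].

## Interface

Orientations are given as a unit quaternion [w, x, y, z].
In Python, from station import move_pose, line_to, goto_joints, command_gripper, hold, ik, get_image, MotionError, job_done, silhouettes, tip_of, read_time_s, read_joints, read_dq, read_tau, read_tcp_pos, read_eef_rot, read_contact_force, read_torque, read_gripper_width, read_gripper_force gives the robot as it stands. The module is installed in compiled form; this text tells all that it offers. Calls block until the motion is done:
- move_pose(position, orientation): joint-space move of the TCP to a pose.
- line_to(position, attitude=None, feed=0.15, threshold=None): straight line of the TCP; attitude=None keeps the orientation; feed is the mean speed in m/s. With threshold (N) it stops when the force on the tool has changed by that much, and returns True; else False.
- goto_joints(angles): joint-space move.
- command_gripper(opening, newtons=None): finger opening in m; newtons is the grip in N (None keeps the last); returns when the fingers have stopped.
- hold(seconds).
- ik(position, orientation): joint angles nearest the present ones, or None.
- get_image(name): name is "side" or "top" or "wrist"; returns a dict with "color" (420x560x3 uint8, red, green, blue), "fov_y" (degrees; the focal length in pixels is half the picture's height over the tangent of half this angle, whatever the lens; pixels are square), "cx", "cy" (the principal point, pixels), "dist" ([k1, k2, p1, p2, k3] as OpenCV has them; the pictures are not rectified), "R" (3x3) and "t" (3): a world point X has camera coordinates R X + t. Camera axes: x right, y down, z forward; pixel columns grow to the right and rows downward; lengths in m; the calibration is good to about 2 mm. A picture is of the moment at which its call begins. There is no depth.
A pose or a line that the arm cannot do raises MotionError and nothing moves.
- job_done(): hands the job in; it is judged then, once.
Trained networks look in a picture, given as the dict that the camera call returned (one of the last four; its "shot" number tells which), for a name from the list of things; names that differ only in an ending like _2 or _b are one class to them, and where a whole thing is asked for, a point or a joint stands for the part that bears it (a point fixed in the world has none). Each returns a list of dicts, best first, with "score" (0 to 1); they miss things now and then, are a little off and sometimes report something else, mostly with a low value. They report only what shows in the picture. A call takes as long as a camera call.
- silhouettes(target, picture): "mask" (420x560 bool, what is visible of it).
- tip_of(target, picture): "position" ([x, y, z] in m, in the coordinates of the camera as it stood for that picture, good to about 4 mm: a listed point, or the origin of a listed thing).
Readings, each from a call of its own:
- read_time_s(): time.
- read_joints(): joint angles.
- read_dq(): joint speeds.
- read_tau(): joint torques, N m.
- read_tcp_pos(): TCP position.
- read_eef_rot(): TCP orientation.
- read_contact_force(): force on the tool from outside, world axes, zero at the start.
- read_torque(): the same for the moment, N m.
- read_gripper_width(): finger opening in m.
- read_gripper_force(): force on a finger pad.
Only numpy, scipy, OpenCV 4.12 (cv2) and the standard library are available. Lean on these libraries where they do the work, as an engineer would, in place of code of your own. Each camera call takes 0.05 s, during which the arm holds its last target. There are 200 camera calls.

## Working session

There is one attempt and no reset: what is moved stays moved. The work goes in short steps, each a Python script; the robot and the scene stay as the last script left them, time stands still between calls to the robot, and variables do not carry over. Pictures are saved under pics/ and viewed, at most 10 in all, crops included, and the job is handed in when it is done.

```bash
mkdir -p pics
cat > h.py <<'E'
import numpy as np, cv2
from station import *
def world(pic,p): return np.array(pic["R"]).T@(np.array(p)-np.array(pic["t"]))
def find(name,pic,n=2):
    return [(round(d["score"],2),world(pic,d["position"]).round(4).tolist()) for d in tip_of(name,pic)[:n]]
def save(pic,fn): cv2.imwrite("pics/"+fn,cv2.cvtColor(pic["color"],cv2.COLOR_RGB2BGR))
E
python3 - <<'E'
from h import *
for c in ("side","top"):
    p=get_image(c); save(p,c+"0.png"); print(c,(-np.array(p["R"]).T@p["t"]).round(2))
    for n in ("case","flap_edge","lid_edge","button_tip","button_left","flap_board","lid_top","jar_green","jar_black","case_stamp_a","slip_trailer","clay_ball","bisque_dish","brush","tile_a"):
        print(n,find(n,p))
print(read_time_s(),read_eef_rot(),read_contact_force())
E
```

```text
side [0.53 0.52 1.01]
case [(0.62, [0.5332, 0.0301, -0.0005])]
flap_edge [(0.75, [0.5516, 0.1678, 0.206])]
lid_edge [(0.92, [0.6597, 0.0121, 0.2712])]
button_tip [(0.59, [0.4879, 0.0102, 0.0961]), (0.3, [0.564, -0.0218, 0.0113])]
button_left [(0.51, [0.525, 0.0204, 0.0695])]
flap_board [(0.9, [0.5439, 0.1635, 0.0741]), (0.47, [0.5735, -0.077, 0.0109])]
lid_top [(0.71, [0.5617, -0.2643, 0.0013])]
jar_green [(0.96, [0.5737, -0.0787, 0.0079])]
jar_black [(0.68, [0.5634, -0.0193, 0.0112])]
case_stamp_a [(0.49, [0.4765, -0.0621, 0.01]), (0.49, [0.5518, 0.1668, 0.2048])]
slip_trailer [(0.95, [0.7415, 0.2067, -0.0004])]
clay_ball [(0.77, [0.7431, 0.1061, 0.0003])]
bisque_dish [(0.92, [0.7376, -0.0007, -0.0033]), (0.63, [0.5776, -0.0786, 0.0072])]
brush [(0.57, [0.4232, -0.3439, -0.0048])]
tile_a [(0.61, [0.5623, -0.2657, 0.0017]), (0.58, [0.3882, -0.2901, 0.0001])]
top [ 0.37 -0.02  1.09]
case [(0.65, [0.4184, -0.3486, -0.0021]), (0.6, [0.5462, 0.1589, 0.0729])]
flap_edge [(0.74, [0.5469, 0.1655, 0.2088])]
lid_edge [(0.74, [0.6613, 0.0152, 0.2726]), (0.63, [0.5444, 0.1601, 0.0731])]
button_
[... 186 characters left out ...]
 0.0711])]
lid_top []
jar_green [(0.72, [0.5726, -0.0841, 0.0053])]
jar_black [(0.83, [0.5667, -0.0199, 0.01]), (0.5, [0.6304, 0.0149, 0.0781])]
case_stamp_a [(0.62, [0.4769, -0.013, 0.0075]), (0.62, [0.4767, -0.0659, 0.0089])]
slip_trailer [(0.49, [0.7376, 0.2067, -0.0001]), (0.31, [0.7385, -0.0009, -0.0032])]
clay_ball [(0.65, [0.7435, 0.1123, -0.0047]), (0.32, [0.5316, 0.0264, -0.0013])]
bisque_dish [(0.53, [0.7366, -0.0064, -0.0016])]
brush [(0.96, [0.421, -0.3484, 0.0004]), (0.22, [0.6597, 0.0144, 0.2733])]
tile_a [(0.6, [0.5604, -0.2712, -0.0005]), (0.56, [0.3814, -0.2865, 0.0007])]
1.6 [ 5.36452963e-06  9.90976833e-01  1.34033265e-01 -1.18501488e-05] [0.25730979 0.81344949 0.33435303]
```

View pics/side0.png

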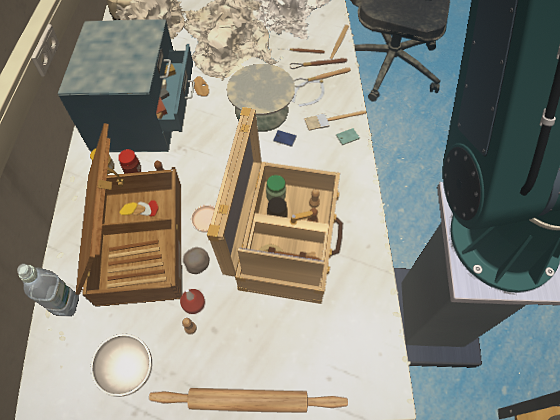

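View pics/top0.png

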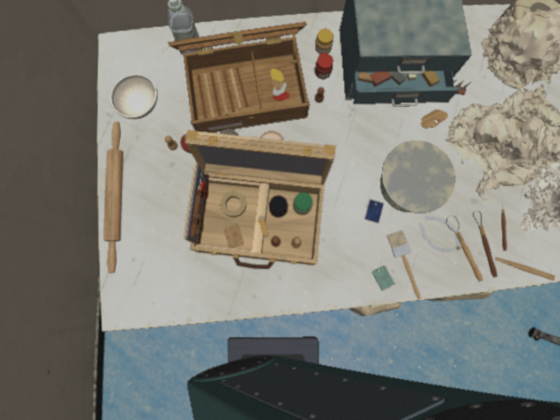

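The networks agree with both pictures: in the side view the pale case is centred near (285,230), with the flap upright at its lower left, the button at (305,215) and the lid open. The case is at about (0.532, 0.0275) with yaw −0.11. I'll fold the flap first.

```bash
cat >> h.py <<'E'
C=np.array([0.532,0.0275]); PSI=-0.11
Q=[0,np.cos(PSI/2),np.sin(PSI/2),0]          # tool x along case x, tool y along case -y, pointing down
def W(x,y,z):                                 # case frame -> world
    c,s=np.cos(PSI),np.sin(PSI); return [C[0]+c*x-s*y, C[1]+s*x+c*y, z]
A,B,T=0.016,0.0135,0.011                      # closed fingertip half sizes (tool x, y), tip ahead of TCP
def report(names):
    print("t",read_time_s(),"tcp",np.round(read_tcp_pos(),4),"F",np.round(read_contact_force(),1))
    for c in ("side","top"):
        p=get_image(c)
        for n in names: print(c,n,find(n,p,1))
    return p
def arc(f,angles,feed,limit=30):
    for a in angles:
        if line_to(W(*f(a)),feed=feed,threshold=limit): print("force stop at",a,np.round(read_contact_force(),1)); return
E
python3 - <<'E'
from h import *
command_gripper(0.0,10)
p=read_tcp_pos(); line_to([p[0],p[1],0.42],feed=0.25)
def f(t,r=0.1,x=-0.03):
    return x, 0.134-r*np.cos(t)+0.005*np.sin(t)+B, 0.074+r*np.sin(t)+0.005*np.cos(t)+T
x,y,z=f(1.6)
move_pose(W(x,y+0.02,0.40),Q)
line_to(W(x,y+0.02,z),feed=0.2)
print(read_time_s(),read_gripper_width(),np.round(read_contact_force(),1))
arc(f,np.linspace(1.55,0.02,14),0.1)
x,y,z=f(0); print(line_to(W(x,y,z-0.006),feed=0.03,threshold=12),np.round(read_contact_force(),1),np.round(read_tcp_pos(),4),z)
line_to(W(x,y,0.2),feed=0.25)
p=report(["flap_edge","button_tip","button_left","lid_edge","case"]); save(p,"flap.png")
E
```

```text
8.4167 0.00033617530560447133 [-0.1 -0.7  0.3]
True [-6.8 -1.6 17. ] [0.508  0.0782 0.0901] 0.09
t 13.1 tcp [0.5074 0.078  0.2002] F [-0.2 -0.6 -0.3]
side flap_edge [(0.55, [0.5371, 0.033, 0.0805])]
side button_tip []
side button_left []
side lid_edge [(0.93, [0.6605, 0.0136, 0.2731])]
side case [(0.72, [0.5347, 0.0301, 0.0021])]
top flap_edge [(0.69, [0.5644, -0.0186, 0.0082])]
top button_tip []
top button_left [(0.7, [0.7398, -0.0038, -0.0015])]
top lid_edge [(0.57, [0.6628, 0.0143, 0.2723])]
top case [(0.57, [0.5297, 0.028, -0.0025])]
```

Run:
```python
from h import *
z=0.086+T
line_to(W(-0.055,-0.068,0.2),feed=0.25)
p=get_image("side"); print([find(n,p,1) for n in ("button_tip","button_left","flap_edge","lid_edge")]); save(p,"b1.png")
p=get_image("wrist"); print([find(n,p,1) for n in ("button_tip","button_left")])
```

```text
[[(0.44, [0.4867, 0.012, 0.0935])], [(0.42, [0.524, 0.0218, 0.069])], [(0.8, [0.5354, 0.0286, 0.0774])], [(0.6, [0.6607, 0.0149, 0.2738])]]
[[(0.61, [0.4926, 0.0096, 0.0959])], [(0.66, [0.525, 0.0185, 0.0718])]]
```

View pics/b1.png

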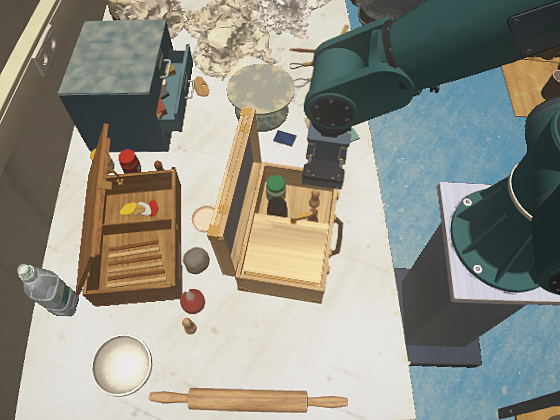

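The flap lies flat, the lid still stands open, and the button is clear, pointing forward from about (300,217). Next I'll turn the button.

Run:
```python
from h import *
z=0.086+T
def f(p,r=0.030):
    return -0.005-r*np.cos(p)-0.006*np.sin(p)-A, -0.008+r*np.sin(p)-0.006*np.cos(p)-B, z
x,y,_=f(0)
print(line_to(W(x,-0.068,0.2),feed=0.2), line_to(W(x,-0.068,z),feed=0.1,threshold=8),np.round(read_contact_force(),1))
arc(f,np.linspace(0,1.57,10),0.08,10)
x,y,_=f(1.57); print(line_to(W(x+0.006,y,z),feed=0.02,threshold=4),np.round(read_contact_force(),1),np.round(read_tcp_pos(),4),W(x,y,z))
line_to(W(x-0.01,y,z),feed=0.1); line_to(W(x-0.01,y,0.2),feed=0.2); line_to(W(-0.03,-0.10,0.3),feed=0.25)
p=report(["flap_edge","button_tip","button_left","lid_edge","case"])
p=get_image("side"); cv2.imwrite("pics/b2.png",cv2.resize(cv2.cvtColor(p["color"],cv2.COLOR_RGB2BGR)[90:320,190:370],None,fx=2.5,fy=2.5))
```

```text
False False [ 0.3  0.1 -0. ]
True [ 0.   0.  -0.2] [0.5063 0.0388 0.0966] [np.float64(0.5060720318289178), np.float64(0.0389105047908932), 0.09699999999999999]
t 20.9333 tcp [ 0.4906 -0.0682  0.2985] F [-0.4 -0.1 -0. ]
side flap_edge [(0.85, [0.537, 0.028, 0.0789])]
side button_tip [(0.44, [0.5327, 0.0634, 0.0931])]
side button_left [(0.66, [0.4793, -0.0655, 0.0084])]
side lid_edge [(0.74, [0.6585, 0.013, 0.2747])]
side case [(0.61, [0.5337, 0.064, 0.0967])]
top flap_edge [(0.68, [0.5304, 0.0296, 0.0831])]
top button_tip [(0.52, [0.3836, -0.2863, 0.0021])]
top button_left [(0.51, [0.5262, 0.0216, 0.0705])]
top lid_edge [(0.55, [0.6606, 0.0129, 0.2702])]
top case [(0.78, [0.5317, 0.0259, -0.0007])]
```

View pics/b2.png

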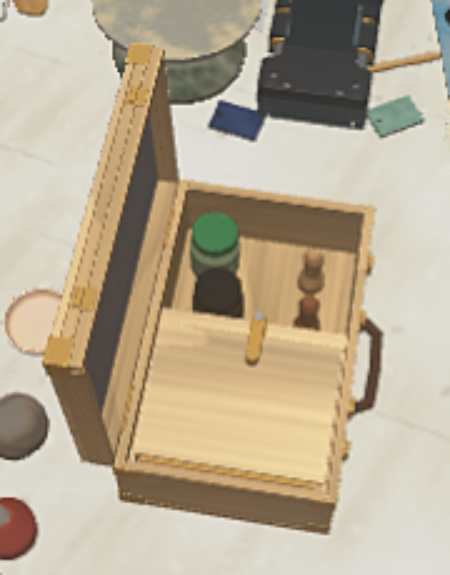

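The button now lies across the flap edge (about (257,340) in the crop), and the lid is still open. Next I'll close the lid from behind.

Run:
```python
from h import *
def f(t,r=0.150):
    return 0.095-r*np.cos(t)+0.028*np.sin(t)+A, 0.0, 0.085+r*np.sin(t)+0.028*np.cos(t)+T
x,y,z=f(1.62)
line_to(W(-0.03,-0.10,0.42),feed=0.25)
line_to(W(x+0.022,0,0.42),feed=0.25)
print(line_to(W(x+0.022,0,z),feed=0.15,threshold=10),read_time_s())
arc(f,np.linspace(1.58,0.03,14),0.12)
x,y,z=f(0); print(line_to(W(x,y,z-0.007),feed=0.03,threshold=25),np.round(read_contact_force(),1),np.round(read_tcp_pos(),4),z)
hold(0.3)
line_to(W(x,y,0.3),feed=0.25); line_to(W(x-0.03,-0.2,0.35),feed=0.25)
p=report(["lid_edge","case","clay_ball","bisque_dish"])
p=get_image("side"); save(p,"l.png")
```

```text
False 24.575
True [-7.5 -0.  20.6] [0.4948 0.0317 0.1242] 0.124
t 31.3 tcp [ 0.4413 -0.163   0.3492] F [ 0.2  0.4 -0.7]
side lid_edge [(0.59, [0.4376, 0.0371, 0.1149])]
side case [(0.84, [0.5308, 0.0294, -0.0022])]
side clay_ball [(0.94, [0.7413, 0.1077, 0.0011])]
side bisque_dish [(0.73, [0.7425, 0.2088, 0.0024])]
top lid_edge [(0.72, [0.4367, 0.0385, 0.1105])]
top case [(0.89, [0.5287, 0.0251, -0.0005])]
top clay_ball [(0.83, [0.7418, 0.1134, -0.0073])]
top bisque_dish [(0.71, [0.7393, -0.0028, -0.0008])]
```

View pics/l.png

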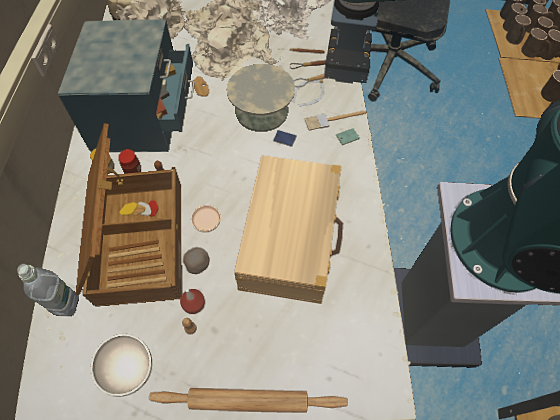

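The lid is down: the case looks closed around (290,230) and its surroundings haven't moved. One confirming press at the front edge, then I'll hand in.

Run:
```python
from h import *
line_to(W(-0.065,0,0.2),feed=0.25)
print(line_to(W(-0.065,0,0.116),feed=0.04,threshold=30),np.round(read_contact_force(),1),np.round(read_tcp_pos(),4))
hold(0.3)
line_to(W(-0.065,0,0.3),feed=0.25); hold(0.3); print(read_time_s(),find("lid_edge",get_image("side"),1))
print(job_done())
```

```text
True [-5.7  1.2 16.5] [0.4674 0.0346 0.1242]
36.15 [(0.96, [0.4369, 0.0354, 0.1121])]
the job is handed in; nothing more can be done
None
```

The job is handed in at about 36 s, with the flap folded flat, the button turned across it and the lid pressed shut; by the cameras, the case stayed within a few mm of its place and nothing around it looked moved. No verdict came back from the judging.

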